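# Start a loose chassis post square with the box driver

### The arm

A 6-joint arm with a two-finger parallel gripper is mounted at the origin on the work surface. World frame = base frame: x ahead of the robot, y to its left, z up, the work surface at z = 0. Lengths are in m, angles in rad, forces in N, time in s.
With the tool pointing down it reaches from about 0.3 to 0.85 m from the base axis. Payload 4.2 kg.
Tool frame: the origin (TCP) lies at the very end of the fingers, on their centre line; the grasp point (between the pads) lies 19 mm behind it (pinch_z is the distance from the TCP to the grasp point, in m); y points along the fingers, z is the direction in which the jaws open and shut, and the axes are right-handed (so a half turn about y gives the same grasp; the last joint's range is limited). The gripper opens to 91 mm and grips with 3 to 60 N. Pads are 32 mm wide; open, the fingers measure 118 mm over their backs; the gripper's body (76 mm by 178 mm) begins 60 mm behind the grasp point.
Start: joints at [1.147, 0.32, 1.565, -0, 1.257, -0.02], TCP at [0.226, 0.529, 0.184] pointing down, gripper open.
Joint ranges: [-3.11, 3.11], [-0.84, 2.01], [0.21, 2.61], [-1.34, 4.49], [0.05, 2.63], [-2.56, 2.56]. Speed limits (rad/s): [2.57, 2.57, 3.14, 3.14, 3.14, 3.14].

### API

Orientations are given as a 3x3 rotation matrix whose columns are the frame's x, y, z axes.
In Python, from plant import * gives the robot as it stands. The module is installed in compiled form; this text tells all that it offers. Calls block until the motion is done:
- movep(position, orientation): joint-space move of the TCP to a pose.
- line_to(position, vel=0.15, ori=None, threshold=None): straight line of the TCP; ori=None keeps the orientation; vel is the mean speed in m/s. With threshold (N) it stops when the force on the tool has changed by that much, and returns True; else False.
- set_joints(angles): joint-space move.
- open_jaws() and close(): open the fingers fully, or close them until they stop; the grip force is fixed at half the most.
- pause(seconds).
- solve_ik(position, orientation): joint angles nearest the present ones, or None.
- get_state(): the state.
- grab_frame(name): name is "scene" or "top" or "wrist"; returns (picture, depth): 480x640x3 uint8, red, green, blue; 480x640 float32, m along the optical axis (not along the pixel's ray), 0 where there is no reading.
- calibration(name): a dict with "fov_y" (degrees; the focal length in pixels is half the picture's height over the tangent of half this angle, whatever the lens; pixels are square), "cx", "cy" (the principal point, pixels), "rvec" (rotation vector, rad) and "tvec" (3), from world to camera coordinates, as OpenCV has them. Camera axes: x right, y down, z forward; pixel columns grow to the right and rows downward; lengths in m; the calibration is good to about 2 mm. A picture is of the moment at which its call begins: read the wrist's pose just before it. calibration takes no time and is no camera call; for the wrist camera it gives the pose at the moment of the call.
A pose or a line that the arm cannot do raises PlanningError and nothing moves.
- job_done(): hands the job in, once; it reports no verdict.
Trained networks look in the newest picture that a camera, given by its name, has taken for a name from the list of things; names that differ only in an ending like _2 or _b are one class to them, and where a whole thing is asked for, a point or a joint stands for the part that bears it (a point fixed in the world has none). Each returns a list of dicts, best first, with "confidence" (0 to 1); they miss things now and then, are a little off and sometimes report something else, mostly with a low value. They report only what shows in the picture. A call takes as long as a camera call. They do not tell look-alikes from the thing itself.
- find_in(camera, name): "bbox" ([left, top, width, height] in pixels, round what is visible of it).
The state is a dict: "clock": time; "joint_pos": joint angles; "dq": joint speeds; "joint_torque": joint torques, N m; "eef_pos": TCP position; "orientation": TCP orientation; "contact_force": force on the tool from outside, world axes, zero at the start; "torque": the same for the moment, N m; "opening": finger opening in m.
Only numpy, scipy, OpenCV 4.12 (cv2) and the standard library are available. Lean on these libraries where they do the work, as an engineer would, in place of code of your own. Each camera call takes 0.05 s, during which the arm holds its last target.

### The job

One brass post on the opened power supply's base plate has only been dropped into its thread and leans. Take the box driver from its stand, fit it all the way down over that post, bring the post upright, square to the plate, before turning, and then, pressing only lightly, turn it about a quarter turn clockwise so the thread starts straight. Put the driver back in its stand, standing upright, leave the post straight, and do not disturb the spool, bottle and fan.

Things in the scene. Friction and masses are not known exactly. Their poses are not given: they have to be found in the camera images.
- chassis: Fixed aluminium base plate 180 (x) x 200 (y) x 10 mm, origin at the centre of its underside, z up. Carries a dark transformer (60 x 70, 36 mm tall) on its -y half, a green circuit board (parts to 26 mm above the plate) on its +y half, and four square brass posts at x +-70, y +-80 mm. Three posts are firm; the one at x -70, y +80 mm is the loose one.
- thread_hole (a point): Mouth of the loose post's threaded hole, on the plate's top face (10 mm above the table). Fixed to the plate; z up along the thread's axis, where the post's axis must be. The post can lean about this point by up to 0.17 rad about each of the plate's x and y axes; it starts leaning by 0.07 to 0.2 rad.
- post: The loose post: square brass bar 14 x 14 mm, from 2 to 44 mm above the plate, then a flat shoulder and a round stub, 10 mm across, 6 mm tall (50 mm in all). Origin at the thread's mouth, z along the post. Its x and y axes do NOT turn with the post: how the square stands about its axis is not measured, differs each time and must be seen or felt.
- post_top (a point): Centre of the top of the loose post's stub, 50 mm along the post's z axis from post; leans with the post, its axes do not turn with it. The post takes about 1.5 to 2.5 N sideways here to straighten and stays where it is left, before and after the quarter turn, so it can still be knocked askew. Pressing the post with more than 25 N spoils it.
- post_turn (a joint): How far the loose post has been turned in its thread, rad; 0 at the start, grows when turned clockwise seen from above (about 1.57 is a quarter turn). Takes about 0.06 N m to turn. It does not sink noticeably in a quarter turn.
- driver: Box driver, 148 mm long, 0.16 kg, origin at the centre of the socket's open lower end, z up to the handle. Steel socket, square, 23 mm outside, 32 mm tall; 12 mm round shaft to 72 mm; black handle from 72 to 142 mm, eight-sided, with 16 mm wide flats across x and across y, 26 mm apart; small cap to 148 mm.
- socket_mouth (a point): Centre of the socket's open lower end (the driver's origin). Inside, the socket is 16.4 x 16.4 mm, sides along the driver's x and y axes, 22 mm deep: about 1.2 mm free each side of the post and about 11 degrees of free turn each way. Fully down, the stub meets the socket's end: post_top is then 22 mm above this point.
- stand: Fixed grey plastic block 85 x 85 x 55 mm, origin at the centre of its underside, with one round hole 37 mm in diameter and 35 mm deep in the middle of its top, in which the driver stands, socket down. The driver's origin is then 20 mm above the table.
- stand_hole0 (a point): Centre of the hole's mouth, in the stand's top face, 55 mm above the table, z up.
- spool: Bystander: small metal wire spool, 48 mm across, 30 mm tall, standing on the table; origin at the centre of its underside.
- bottle: Bystander: white plastic bottle, 38 mm across, 85 mm tall; origin at the centre of its underside.
- fan: Bystander: square black cooling fan 60 x 60 x 25 mm lying flat; origin at the centre of its underside.
Mind the look-alikes: they are no part of the job. There is more than one size of the driver; the one meant has the size given above.

How it is judged:
On the way, in this order (a step that is already met when the one before it is completed fails the run):
1. the driver is down over the post, at least 11 mm of the square inside the socket, post and driver upright within 0.06 and 0.08 rad, and the post not yet turned clockwise by more than 0.25 rad (z of post_top in the frame of driver above 0.017 m and horizontal distance between post_top and socket_mouth below 0.006 m and angle between post's own z axis and vertical below 0.06 rad and angle between driver's own z axis and vertical below 0.08 rad and value of joint post_turn below 0.25 rad), for 0.2 s.
2. the post has been turned with the driver still on it (value of joint post_turn above 1.05 rad and z of post_top in the frame of driver above 0.014 m and horizontal distance between post_top and socket_mouth below 0.006 m), for 0.1 s.
At the end, for the whole second after the job is handed in: The post has been turned between 1.05 and 2.3 rad clockwise and stands within 0.06 rad of upright; the driver stands at rest in the hole of its stand, its lower end within 7 mm of the hole's centre and within 5 mm of the hole's floor (25 mm above the table at most), tilted less than 0.12 rad (value of joint post_turn between 1.05 and 2.3 rad and angle between post's own z axis and vertical below 0.06 rad and horizontal distance between driver and stand_hole0 below 0.007 m and height (world z) of driver below 0.025 m and angle between driver's own z axis and vertical below 0.12 rad and linear speed of driver below 0.02 m/s); the robot touches nothing.
It fails at once if the post is pressed by the driver with more than 25 N (contact force between driver and post above 25 N).
It fails at once if the post is turned by more than 0.3 rad while it leans by more than 0.09 rad (cross-threaded) (value of joint post_turn above 0.3 rad and angle between post's own z axis and vertical above 0.09 rad).
It fails at once if the spool, the bottle or the fan is moved by more than 15 mm (distance of any of spool, bottle, fan from where it was at the start of the episode above 0.015 m).
It also fails if it takes over 72 s, if anything falls off the work surface, if the arm or the gripper's body presses on something with over 40 N, if the wrist force passes 120 N, or if a joint passes its speed limit or range.

## Working session

There is one attempt and no reset: what is moved stays moved. The work goes in short steps, each a Python script; the robot and the scene stay as the last script left them, time stands still between calls to the robot, and variables do not carry over. Pictures are saved under pics/ and viewed, and the job is handed in when it is done.

```bash
mkdir -p pics; ls
cat > h.py <<'E'
from plant import *
import numpy as np, cv2
def K(c):
    f=240/np.tan(np.radians(c["fov_y"])/2); return np.array([[f,0,c["cx"]],[0,f,c["cy"]],[0,0,1]])
def cam(n):
    c=calibration(n); R=cv2.Rodrigues(np.array(c["rvec"],float))[0]; return K(c),R,np.array(c["tvec"],float).ravel()
def cloud(n,depth,cal=None):
    k,R,t=cal or cam(n); v,u=np.mgrid[0:480,0:640]
    P=np.stack([(u-k[0,2])/k[0,0]*depth,(v-k[1,2])/k[1,1]*depth,depth],-1)
    W=(P-t)@R; W[depth<=0]=np.nan; return W
def proj(n,p,cal=None):
    k,R,t=cal or cam(n); q=R@np.array(p,float)+t; q=k@q; return q[:2]/q[2]
def save(n,img): cv2.imwrite("pics/"+n+".png",img[...,::-1])
E
python3 - <<'E'
from h import *
for n in ["scene","top","wrist"]:
    cal=cam(n); im,d=grab_frame(n); save(n+"0",im); np.savez("pics/"+n+"0.npz",im=im,d=d,k=cal[0],R=cal[1],t=cal[2])
    print(n,calibration(n))
    for o in ["driver","stand","chassis","post"]:
        print(o,[(np.round(x["bbox"]).tolist(),round(x["confidence"],2)) for x in find_in(n,o)][:4])
s=get_state();print(s)
E
```

```text
pics
scene {'fov_y': 46.14187431593365, 'cx': 313.2219928729737, 'cy': 253.12082099853643, 'rvec': array([ 2.05501653,  1.77688671, -0.44686798]), 'tvec': array([-0.13636982, -0.44195208,  1.26287601])}
driver [([361.0, 148.0, 18.0, 47.0], 0.84), ([405.0, 162.0, 32.0, 61.0], 0.74)]
stand [([385.0, 188.0, 58.0, 60.0], 0.87)]
chassis [([127.0, 241.0, 127.0, 125.0], 0.56), ([405.0, 165.0, 30.0, 53.0], 0.34)]
post [([222.0, 242.0, 12.0, 16.0], 0.72)]
top {'fov_y': 55.9562686521489, 'cx': 313.27818500967084, 'cy': 239.27659910980577, 'rvec': array([ 2.13586672, -2.18596809,  0.12253013]), 'tvec': array([0.07446951, 0.54648039, 0.87001042])}
driver [([196.0, 263.0, 30.0, 19.0], 0.65), ([241.0, 317.0, 13.0, 13.0], 0.51)]
stand [([193.0, 249.0, 52.0, 46.0], 0.95)]
chassis [([370.0, 174.0, 107.0, 96.0], 0.72)]
post [([385.0, 251.0, 8.0, 12.0], 0.4)]
wrist {'fov_y': 67.87256059764412, 'cx': 326.20813633962746, 'cy': 240.96990630657208, 'rvec': array([-2.43576549, -1.60813449, -0.2089553 ]), 'tvec': array([-0.57459639, -0.02994323,  0.39034363])}
driver []
stand []
chassis []
post []
{'clock': 0.75, 'joint_pos': array([ 1.14700499e+00,  3.19582234e-01,  1.56449912e+00,  4.10208558e-05,
        1.25744497e+00, -1.99989270e-02]), 'dq': array([ 0.00142677, -0.00031398, -0.00067875,  0.00038257,  0.00201683,
        0.00178633]), 'joint_torque': array([ 7.22757595e-04, -4.12263322e+01, -2.32209063e+01,  7.29711936e-02,
        3.75169795e-02,  6.85085482e-07]), 'eef_pos': array([0.22590892, 0.52876515, 0.1844865 ]), 'orientation': array([[ 9.19572572e-01, -8.29836191e-06,  3.92920201e-01],
       [-3.92920200e-01,  7.65020472e-05,  9.19572570e-01],
       [-3.76901458e-05, -9.99999997e-01,  6.70885903e-05]]), 'contact_force': array([ 0.73667093,  0.79260705, -0.33415705]), 'torque': array([0.06554387, 0.00033864, 0.08419436]), 'opening': 0.09089015704023523}
```

View pics/scene0.png

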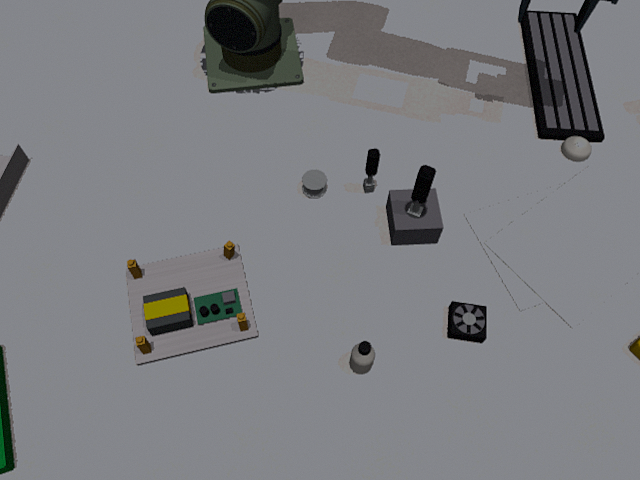

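View pics/top0.png

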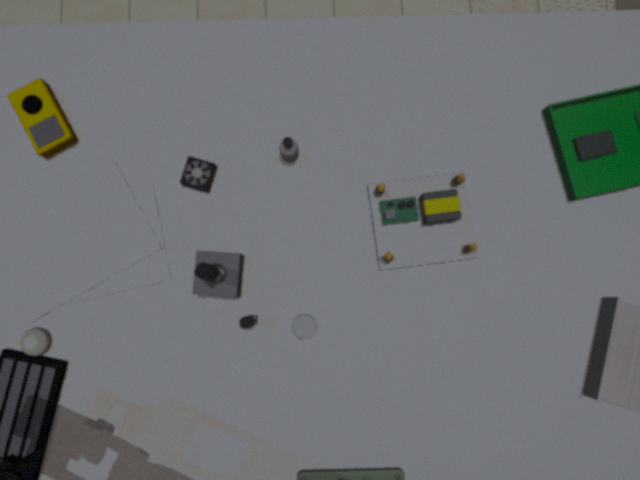

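View pics/wrist0.png

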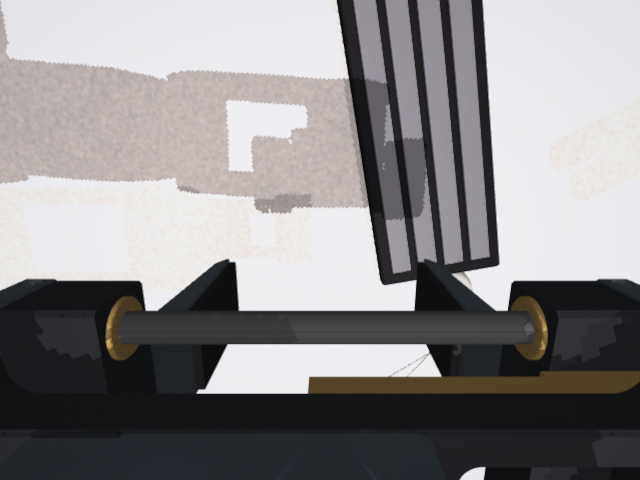

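```bash
cat > a.py <<'E'
from h import *
def ld(n):
    z=np.load("pics/"+n+"0.npz"); return z["im"],z["d"],(z["k"],z["R"],z["t"])
it,dt,ct=ld("top"); Wt=cloud("top",dt,ct)
is_,ds,cs=ld("scene"); Ws=cloud("scene",ds,cs)
def crop(im,x0,y0,x1,y1,s): return cv2.resize(im[y0:y1,x0:x1],None,fx=s,fy=s,interpolation=cv2.INTER_CUBIC)
def lut(i): return np.clip(i.astype(float)*1.6,0,255).astype(np.uint8)
a=crop(it,180,235,280,335,4);b=crop(is_,340,140,440,240,4); save("drv",lut(np.hstack([a,b])))
a=crop(it,360,165,485,275,3);b=crop(is_,120,235,260,365,3); h=max(len(a),len(b))
a=np.pad(a,((0,h-len(a)),(0,0),(0,0)));b=np.pad(b,((0,h-len(b)),(0,0),(0,0)));save("ch",lut(np.hstack([a,b])))
def clus(W,reg,zlo,zhi):
    x0,y0,x1,y1=reg; w=W[y0:y1,x0:x1].reshape(-1,3); w=w[(w[:,2]>zlo)&(w[:,2]<zhi)]
    return w
for nm,W,reg in [("top",Wt,(185,240,250,305)),("scene",Ws,(380,160,450,250))]:
    for lo,hi in [(.045,.065),(.07,.09),(.095,.11),(.11,.13),(.13,.15),(.15,.175)]:
        w=clus(W,reg,lo,hi)
        if len(w): print(nm,lo,len(w),w.mean(0).round(4),np.median(w,0).round(4),w.min(0).round(3),w.max(0).round(3))
print("decoy",clus(Wt,(235,310,262,332),.03,.3).max(0), clus(Ws,(355,145,385,197),.03,.3).max(0))
w=clus(Wt,(185,240,250,305),.05,.06); 
print(cv2.minAreaRect((w[:,:2]*1000).astype(np.float32)))
w=clus(Wt,(360,165,485,275),.006,.014)
print("chassis",len(w),cv2.minAreaRect((w[:,:2]*1000).astype(np.float32)))
for nm,r in [("bottle",(270,130,305,170)),("fan",(175,150,220,195)),("spool",(285,310,322,342))]:
    w=clus(Wt,r,.012,.2); print(nm,w.min(0).round(3),w.max(0).round(3))
E
python3 a.py
```

```text
top 0.045 1558 [0.4821 0.2456 0.056 ] [0.4778 0.2423 0.0562] [0.437 0.205 0.045] [0.528 0.296 0.062]
top 0.095 25 [0.4816 0.2396 0.1028] [0.4802 0.2388 0.1028] [0.469 0.235 0.096] [0.497 0.247 0.11 ]
top 0.11 41 [0.481  0.2397 0.1201] [0.4797 0.2393 0.119 ] [0.469 0.235 0.11 ] [0.498 0.248 0.13 ]
top 0.13 41 [0.4807 0.2402 0.1395] [0.4804 0.2395 0.1391] [0.468 0.235 0.13 ] [0.498 0.249 0.15 ]
top 0.15 245 [0.483  0.2479 0.1649] [0.483  0.2475 0.1647] [0.47  0.235 0.15 ] [0.497 0.265 0.172]
scene 0.045 1778 [0.493  0.246  0.0548] [0.495  0.2428 0.0553] [0.437 0.203 0.045] [0.533 0.295 0.063]
scene 0.07 20 [0.4899 0.2467 0.0752] [0.4903 0.2465 0.0745] [0.486 0.242 0.071] [0.492 0.253 0.08 ]
scene 0.095 90 [0.4956 0.2436 0.1025] [0.4964 0.243  0.1026] [0.485 0.234 0.095] [0.501 0.262 0.11 ]
scene 0.11 113 [0.4956 0.244  0.1201] [0.4963 0.243  0.1201] [0.484 0.234 0.11 ] [0.502 0.263 0.13 ]
scene 0.13 126 [0.4956 0.2437 0.1403] [0.4964 0.2429 0.1402] [0.485 0.234 0.13 ] [0.502 0.262 0.15 ]
scene 0.15 269 [0.49   0.2467 0.1628] [0.4911 0.2462 0.1631] [0.471 0.234 0.15 ] [0.502 0.263 0.172]
decoy [0.40230168 0.19635439 0.11828959] [0.40683604 0.1963797  0.11655128]
((483.31170654296875, 250.3843994140625), (85.81150817871094, 84.96491241455078), 84.91087341308594)
chassis 5797 ((591.5362548828125, -170.307373046875), (242.88592529296875, 217.04933166503906), 88.92961120605469)
bottle [0.714 0.089 0.012] [0.748 0.124 0.09 ]
fan [0.654 0.259 0.012] [0.726 0.331 0.033]
spool [0.353 0.06  0.026] [0.4   0.107 0.036]
```

View pics/drv.png

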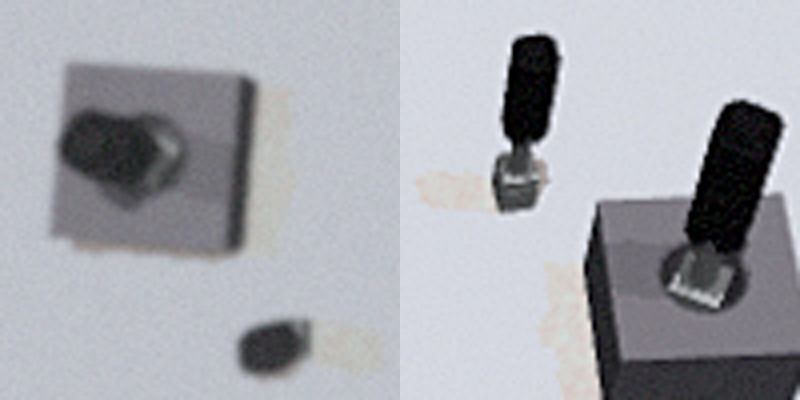

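View pics/ch.png

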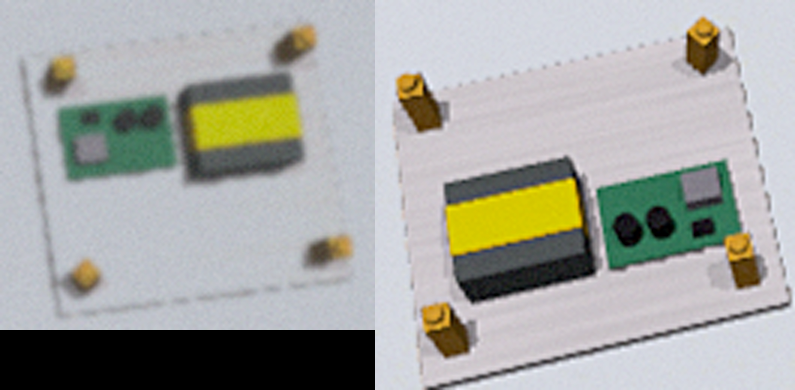

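Run:
```python
from h import *
s=get_state(); R0=np.array(s["orientation"]);p0=np.array(s["eef_pos"])
k,R,t=cam("wrist"); C=-R.T@t
print("cam in tool",R0.T@(C-p0)); print("cam axes in tool (cols)",(R0.T@R.T).round(3)); print("px of tcp",proj("wrist",p0))
print(p0+R0@[0,.0,0])
def ori(yaw): # tool y down; tool z (jaw) at yaw in the xy plane
    z=np.array([np.cos(yaw),np.sin(yaw),0]);y=np.array([0,0,-1.]);x=np.cross(y,z);return np.stack([x,y,z],1)
for q in np.radians([-180,-135,-90,-45,0,45,90,135]):
    print(round(np.degrees(q)),[ (None if j is None else np.round(j,2)) for j in [solve_ik([.485,.2485,.3],ori(q)),solve_ik([.53,-.08,.3],ori(q))]])
```

```text
cam in tool [-0.07079689 -0.20061185 -0.00041431]
cam axes in tool (cols) [[-0.     0.967  0.256]
 [-0.    -0.256  0.967]
 [ 1.     0.     0.   ]]
px of tcp [326.88072353 269.87985579]
[0.22590892 0.52876515 0.1844865 ]
-180 [None, None]
-135 [None, array([-0.17,  0.21,  1.43,  0.  ,  1.5 ,  2.18])]
-90 [array([ 0.45,  0.22,  1.41, -0.  ,  1.51,  2.02]), array([-0.17,  0.21,  1.43, -0.  ,  1.5 ,  1.4 ])]
-45 [array([ 0.45,  0.22,  1.41, -0.  ,  1.51,  1.24]), array([-0.17,  0.21,  1.43, -0.  ,  1.5 ,  0.61])]
0 [array([ 0.45,  0.22,  1.41, -0.  ,  1.51,  0.45]), array([-0.17,  0.21,  1.43, -0.  ,  1.5 , -0.17])]
45 [array([ 0.45,  0.22,  1.41, -0.  ,  1.51, -0.33]), array([-0.17,  0.21,  1.43, -0.  ,  1.5 , -0.96])]
90 [array([ 0.45,  0.22,  1.41, -0.  ,  1.51, -1.12]), array([-0.17,  0.21,  1.43, -0.  ,  1.5 , -1.74])]
135 [array([ 0.45,  0.22,  1.41, -0.  ,  1.51, -1.9 ]), array([-0.17,  0.21,  1.43, -0.  ,  1.5 , -2.53])]
```

```bash
cat >> h.py <<'E'
def ori(yaw):
    z=np.array([np.cos(yaw),np.sin(yaw),0]);y=np.array([0,0,-1.]);x=np.cross(y,z);return np.stack([x,y,z],1)
def look(name,target,yaw,z,off=0.071):
    o=ori(yaw); p=np.array([target[0],target[1],z])+o[:,0]*off; p[2]=z
    movep(p,o); pause(.2); cal=cam("wrist"); im,d=grab_frame("wrist"); save(name,im)
    np.savez("pics/"+name+".npz",im=im,d=d,k=cal[0],R=cal[1],t=cal[2]); return im,d,cal
E
python3 - <<'E'
from h import *
print(get_state()["clock"]); look("wd1",[.485,.2485],0.3,.25)
print(get_state()["clock"]); look("wp1",[.53,-.08],0.0,.15)
print(get_state()["clock"])
E
```

```text
0.75
2.6583
4.2167
```

View pics/wd1.png

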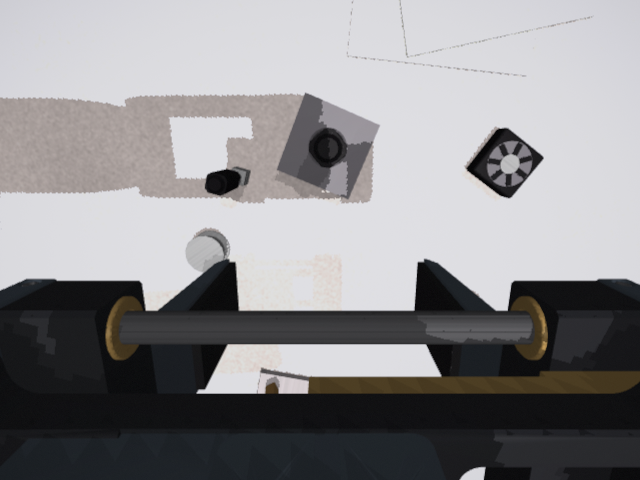

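View pics/wp1.png

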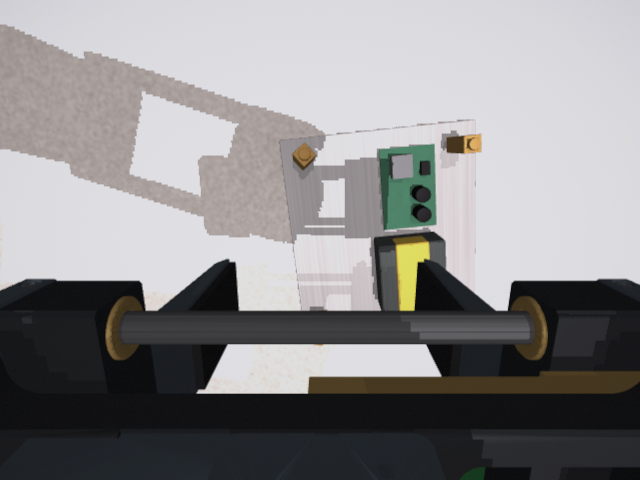

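Run:
```python
from h import *
W=None
for n,b in [("wp1",(265,110,345,180)),("wd1",(270,85,390,205))]:
    im=np.load("pics/%s.npz"%n)["im"]; x0,y0,x1,y1=b; save(n+"c",cv2.resize(im[y0:y1,x0:x1],None,fx=800/(x1-x0) if n=="wp1" else 5,fy=800/(x1-x0) if n=="wp1" else 5,interpolation=cv2.INTER_CUBIC)[:600])
# second looks
look("wp2",[.60,-.17],0.0,.30); 
look("wp3",[.53,-.095],-1.45,.10)
print(get_state()["clock"])
```

```text
6.9167
```

View pics/wp1c.png

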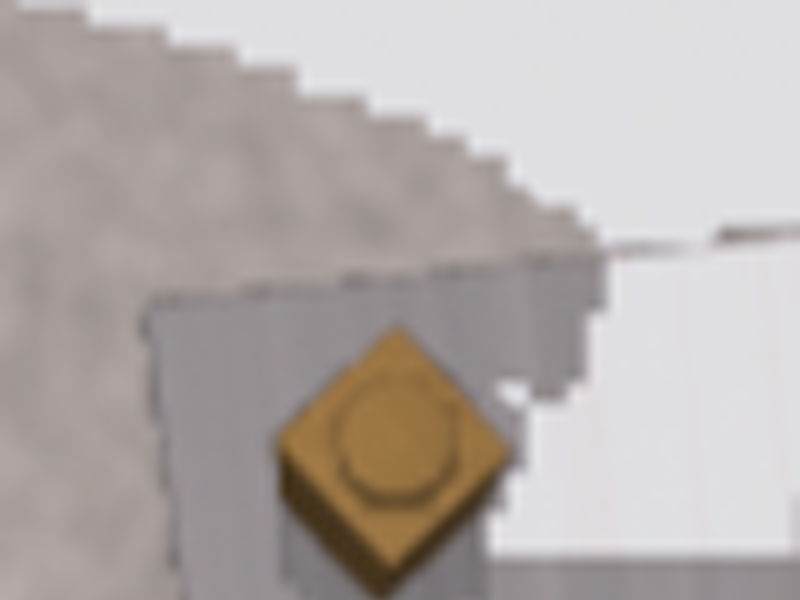

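View pics/wd1c.png

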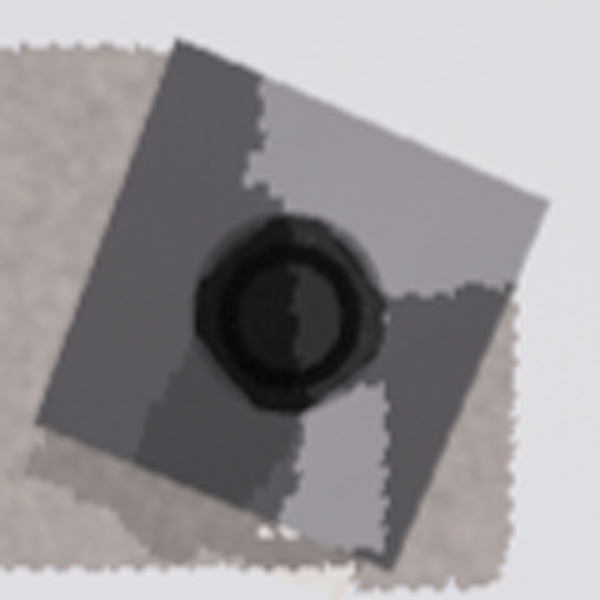

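View pics/wp2.png

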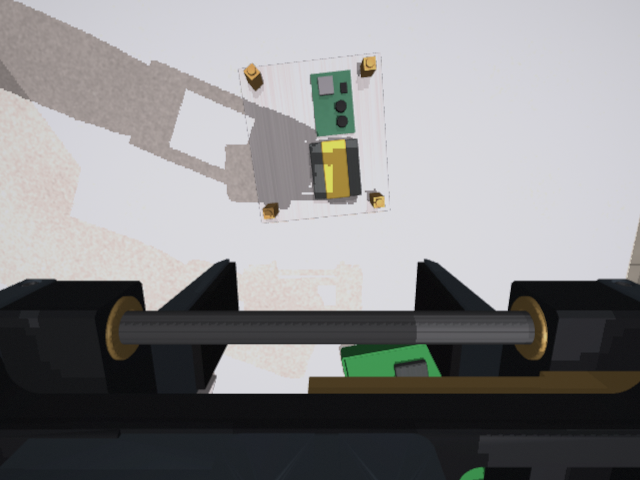

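View pics/wp3.png

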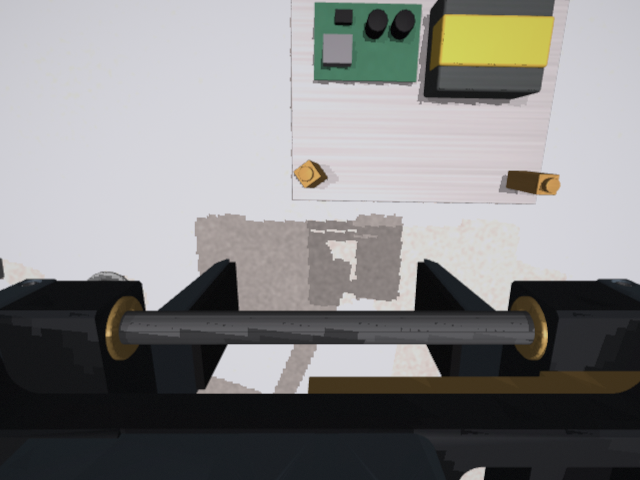

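Run:
```python
from h import *
im=np.load("pics/wp2.npz")["im"]
t=[cv2.resize(im[y-22:y+22,x-30:x+30],(390,286),interpolation=cv2.INTER_CUBIC) for x,y in [(250,75),(372,62),(267,213),(380,203)]]
save("wp2c",np.vstack([np.hstack(t[:2]),np.hstack(t[2:])]))
im=np.load("pics/wp3.npz")["im"]
t=[cv2.resize(im[y-27:y+27,x-30:x+30],(400,360),interpolation=cv2.INTER_CUBIC) for x,y in [(310,180),(530,185)]]
save("wp3c",np.hstack(t))
```

```text
(no output)
```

View pics/wp2c.png

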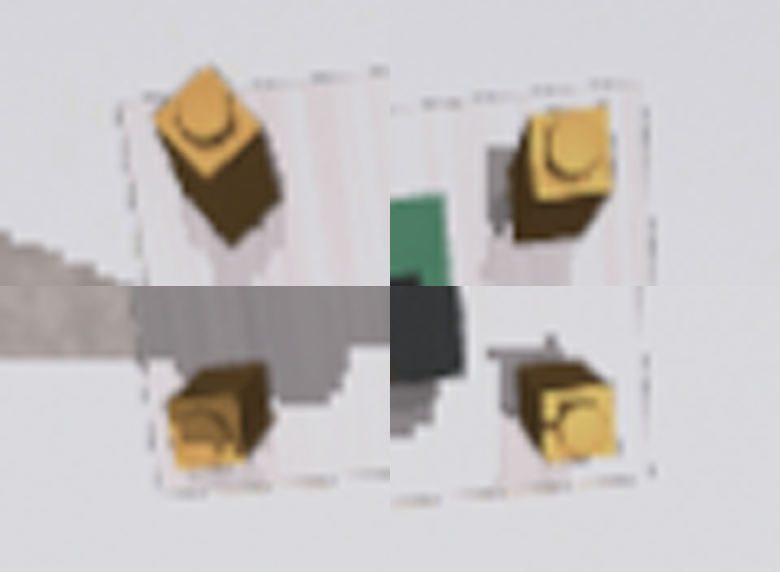

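View pics/wp3c.png

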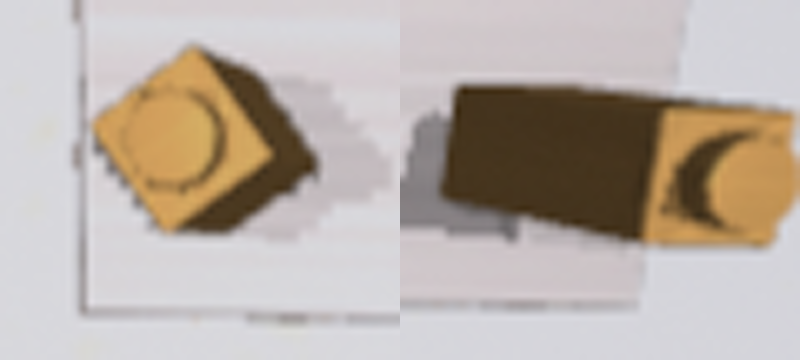

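```bash
cat > fit.py <<'E'
from h import *
from scipy.optimize import least_squares
from scipy.spatial.transform import Rotation as Ro
V={}
for n in ["wp1","wp2","wp3"]:
    z=np.load("pics/%s.npz"%n); V[n]=(z["k"],z["R"],z["t"])
obs=[] # view,kind,index,px
def T(v,o,s,items):
    for kind,idx,(a,b) in items: obs.append((v,kind,idx,np.array([o[0]+(a+.5)/s-.5,o[1]+(b+.5)/s-.5])))
P=lambda x,y:(x,y)
# plate corners by sign; loose square corners L in order (rotating), firm sq F
T("wp2",(220,53),6.5,[("pl",(-1,1),(120,103)),("L",'t',(207,66)),("L",'l',(155,115)),("L",'r',(264,127)),("L",'b',(208,178)),("S",0,(206,110))])
T("wp2",(342,40),6.5,[("pl",(1,1),(257,85)),("F",(1,1,-1,1),(140,115)),("F",(1,1,1,1),(218,105)),("F",(1,1,1,-1),(223,192)),("F",(1,1,-1,-1),(145,200))])
T("wp2",(237,191),6.5,[("pl",(-1,-1),(157,201)),("F",(-1,-1,-1,1),(170,112)),("F",(-1,-1,1,1),(238,107)),("F",(-1,-1,1,-1),(245,177)),("F",(-1,-1,-1,-1),(178,182))])
T("wp2",(350,181),6.5,[("pl",(1,-1),(262,189)),("F",(1,-1,-1,1),(150,104)),("F",(1,-1,1,1),(223,97)),("F",(1,-1,1,-1),(228,170)),("F",(1,-1,-1,-1),(158,177))])
T("wp1",(265,110),10,[("pl",(-1,1),(148,300)),("L",'t',(398,322)),("L",'l',(277,450)),("L",'r',(512,452)),("L",'b',(388,573)),("S",0,(397,432)),("B",'b',(380,600))])
obs.append(("wp1","pl",(1,1),np.array([475,121.])))
# wp3: image up = +x, image left=+y ; t(+x) l(+y) b(-x) r(-y); in wp1/2 image up=+y,right=+x: t=+y,r=+x,l=-x,b=-y
T("wp3",(280,153),400/60,[("pl",(-1,1),(82,315)),("L",'r',(193,43)),("L",'t',(92,125)),("L",'l',(170,233)),("L",'b',(272,155)),("S",0,(172,136)),("B",'b',(317,172))])
T("wp3",(500,158),400/60,[("pl",(-1,-1),(238,305))])
kq={'r':0,'t':1,'l':2,'b':3}
views=list(V)
def pt(p,kind,idx):
    c=np.array([p[0],p[1],0]);R=Ro.from_euler('z',p[2])
    if kind=="pl": return c+R.apply([.09*idx[0],.1*idx[1],.01])
    if kind=="F": return c+R.apply([.07*idx[0]+.007*idx[2],.08*idx[1]+.007*idx[3],.054])
    h=c+R.apply([-.07,.08,.01]); L=Ro.from_rotvec([p[3],p[4],0])
    if kind=="S": return h+L.apply([0,0,.05])
    a=p[5]+kq[idx]*np.pi/2; r=.007*2**.5
    return h+L.apply([r*np.cos(a),r*np.sin(a),.044 if kind=="L" else .002])
def res(p,full=False):
    r=[]
    for v,kind,idx,px in obs:
        s=p[6+2*views.index(v):8+2*views.index(v)]
        r.append((proj(v,pt(p,kind,idx),V[v])+s-px))
    if full: return r
    return np.concatenate([np.ravel(r),p[6:]/2])
if __name__=="__main__":
    f=least_squares(res,np.r_[.6,-.16,.1,0,0,0,np.zeros(6)],loss="soft_l1")
    p=f.x; print("chassis",p[:2].round(4),np.degrees(p[2]).round(2),"lean rv(world)",p[3:5].round(4),"corner angle deg",np.degrees(p[5]).round(1),"shifts",p[6:].round(2))
    for o,e in zip(obs,res(p,True)):
        print(o[0],o[1],o[2],e.round(1))
    print("hole",pt(p,"S",0)*0+ (np.array([p[0],p[1],0])+Ro.from_euler('z',p[2]).apply([-.07,.08,.01])),"top",pt(p,"S",0))
    np.save("fit.npy",p)
E
python3 fit.py
```

```text
chassis [ 0.5871 -0.1636] 5.87 lean rv(world) [-0.1336  0.0887] corner angle deg -2.1 shifts [ 0.07 -0.5   0.33 -0.54 -0.53 -0.06]
wp2 pl (-1, 1) [-0.2 -0.5]
wp2 L t [ 0.3 -0.6]
wp2 L l [-0.5  0.4]
wp2 L r [ 0.2 -0.4]
wp2 L b [0.1 0.3]
wp2 S 0 [-0.2 -0.1]
wp2 pl (1, 1) [-0.5 -0.8]
wp2 F (1, 1, -1, 1) [ 0.1 -0.2]
wp2 F (1, 1, 1, 1) [ 0.4 -0. ]
wp2 F (1, 1, 1, -1) [ 0.4 -0.1]
wp2 F (1, 1, -1, -1) [0.2 0.1]
wp2 pl (-1, -1) [0.5 1.2]
wp2 F (-1, -1, -1, 1) [-0.7  0.2]
wp2 F (-1, -1, 1, 1) [-0.2 -0.1]
wp2 F (-1, -1, 1, -1) [ 0.3 -0. ]
wp2 F (-1, -1, -1, -1) [-0.3  0.3]
wp2 pl (1, -1) [-0.2  0.2]
wp2 F (1, -1, -1, 1) [0.2 0.3]
wp2 F (1, -1, 1, 1) [0.1 0.2]
wp2 F (1, -1, 1, -1) [0.1 0. ]
wp2 F (1, -1, -1, -1) [-0.3  0.1]
wp1 pl (-1, 1) [-0.8  0.3]
wp1 L t [-0.   0.1]
wp1 L l [-0.5 -0.7]
wp1 L r [0.5 0.1]
wp1 L b [ 0.4 -0.1]
wp1 S 0 [-0.   0.7]
wp1 B b [-0.   0.8]
wp1 pl (1, 1) [ 0.3 -1.9]
wp3 pl (-1, 1) [-0.3 -0.1]
wp3 L r [ 0.5 -0.2]
wp3 L t [-0.6 -0.2]
wp3 L l [-0.5  0.4]
wp3 L b [0.6 0. ]
wp3 S 0 [-0.1  0.2]
wp3 B b [ 0.9 -1.1]
wp3 pl (-1, -1) [-0.2  0.8]
hole [ 0.50930895 -0.09121161  0.01      ] top [ 0.51372564 -0.08456094  0.0593585 ]
```

Run:
```python
from h import *
look("wd2",[.485,.2485],1.0,.19)
look("wd3",[.485,.2485],1.0,.23,off=0.15)
print(get_state()["clock"])
ims=[]
for n in ["wd2","wd3"]:
    z=np.load("pics/%s.npz"%n); c=(z["k"],z["R"],z["t"]); q=proj("wrist",[.485,.2485,.11],c).round().astype(int); 
    x0,y0=max(q[0]-50,0),max(q[1]-60,0); print(n,x0,y0); ims.append(cv2.resize(z["im"][y0:y0+120,x0:x0+100],(400,480),interpolation=cv2.INTER_CUBIC))
save("wd23",np.clip(np.hstack(ims).astype(float)*1.5+20,0,255).astype(np.uint8))
```

```text
9.4833
wd2 277 86
wd3 277 0
```

View pics/wd23.png

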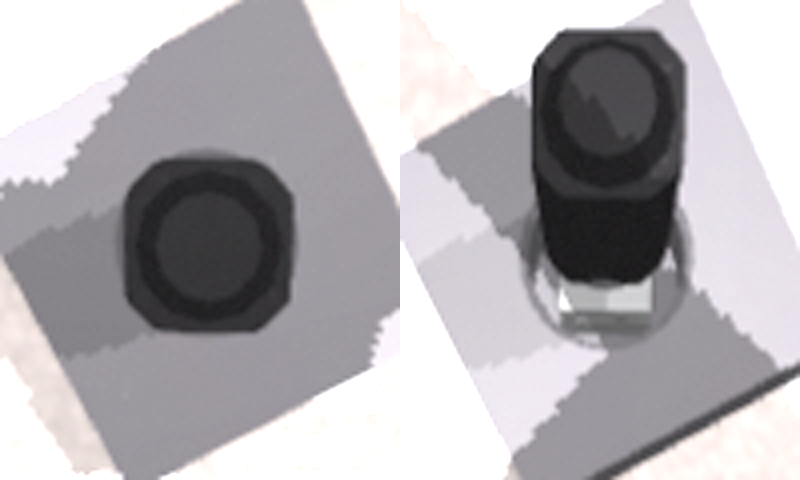

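Run:
```python
from h import *
def L(n):
    z=np.load("pics/%s.npz"%n); return z["k"],z["R"],z["t"]
def ray(c,px,h):
    k,R,t=c; C=-R.T@t; d=R.T@np.linalg.inv(k)@[px[0],px[1],1]; return C+d*(h-C[2])/d[2]
c=L("wd2"); s=4
print("handle",ray(c,(277+(208.5)/s-.4,86+(244.5)/s-.4),.162),"cap",ray(c,(277+210/s-.4,86+246/s-.4),.168))
c3=L("wd3"); print("cap3",ray(c3,(277+207/s-.4,0+103/s-.4),.168),"handle3",ray(c3,(277+208/s-.4,0+115/s-.4),.162))
print("hole3 bottom",ray(c3,(277+207/s-.4,348/s-.4),.055),"L",ray(c3,(277+122/s-.4,258/s-.4),.055),"R",ray(c3,(277+292/s-.4,258/s-.4),.055))
print("socket top edge",ray(c3,(277+159/s-.4,312/s-.4),.052),ray(c3,(277+252/s-.4,312/s-.4),.052))
c1=L("wd1"); q=[ray(c1,(270+a/5-.4,85+b/5-.4),.055) for a,b in [(177,38),(550,203),(395,570),(37,425)]]
print("stand",np.mean(q,0),[np.linalg.norm(q[i]-q[i-1]).round(4) for i in range(4)])
print("handle wd1",ray(c1,(270+290/5-.4,85+313/5-.4),.162))
```

```text
handle [0.48598623 0.24890482 0.162     ] cap [0.48627216 0.24894377 0.168     ]
cap3 [0.48625736 0.24854681 0.168     ] handle3 [0.48638759 0.24869623 0.162     ]
hole3 bottom [0.50342128 0.23821182 0.055     ] L [0.47545332 0.23181808 0.055     ] R [0.49751932 0.2662343  0.055     ]
socket top edge [0.48981852 0.23298685 0.052     ] [0.50209383 0.25213411 0.052     ]
stand [0.48671666 0.24888548 0.055     ] [np.float64(0.0847), np.float64(0.0848), np.float64(0.0839), np.float64(0.0846)]
handle wd1 [0.48626719 0.24925516 0.162     ]
```

Run:
```python
from h import *
o=ori(1.0)
movep([.4862,.2489,.215],o); line_to([.4862,.2489,.108],vel=.12,threshold=15); print(get_state()["eef_pos"])
close(); s=get_state(); print(s["opening"],s["contact_force"],s["eef_pos"])
line_to([.4862,.2489,.215],vel=.12); pause(.3)
s=get_state(); print(s["clock"],s["opening"],s["contact_force"],s["torque"])
look("g1",[.4862,.2489],1.0,.215,off=0)
```

```text
[0.48694379 0.24904105 0.10865761]
0.026081423136933013 [0.28350991 0.35324331 0.04674924] [0.48621053 0.24893273 0.10798141]
13.525 0.025677410405737722 [-1.40477508 -0.21932797 -1.45992635] [-0.05450856 -0.01442655  0.04941751]
```

View pics/g1.png

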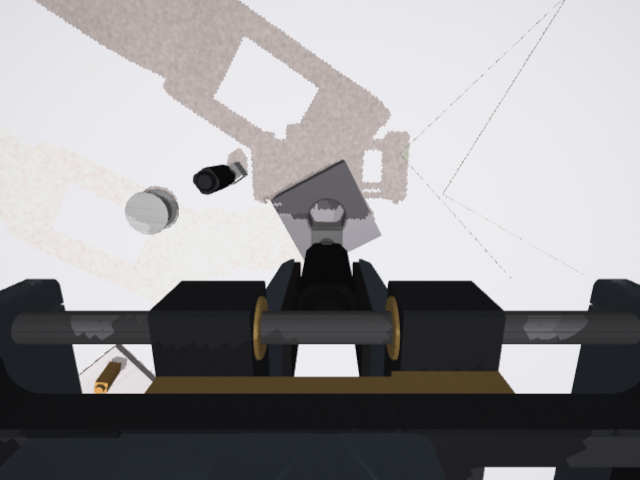

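Run:
```python
from h import *
z=np.load("pics/g1.npz"); c=(z["k"],z["R"],z["t"]); s=get_state(); p=s["eef_pos"];R=s["orientation"]
im=z["im"][185:265,286:366]; im=cv2.resize(im,(560,560),interpolation=cv2.INTER_CUBIC)
for y,col in [(.088,(255,0,0)),(.056,(0,255,0))]:
    q=np.array([proj("w",p+R@[a*.0115,y,b*.0115],c) for a,b in [(-1,-1),(-1,1),(1,1),(1,-1)]])
    q=((q-[286,185]+.5)*7-.5); print(q.round(0).tolist())
    for a in q: cv2.circle(im,tuple(int(v) for v in a.round()),3,col,-1)
save("g1c",im); print(p,R.round(4).tolist())
```

```text
[[189.0, 255.0], [384.0, 255.0], [382.0, 443.0], [191.0, 443.0]]
[[178.0, 316.0], [396.0, 316.0], [393.0, 524.0], [180.0, 524.0]]
[0.48620144 0.24890574 0.215018  ] [[0.8415, 0.0, 0.5403], [-0.5403, 0.0, 0.8415], [0.0, -1.0, 0.0]]
```

View pics/g1c.png

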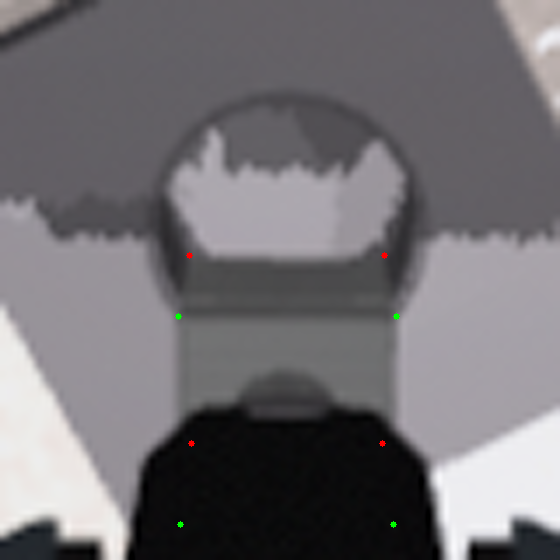

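```bash
cat >> h.py <<'E'
from scipy.spatial.transform import Rotation as Ro
fp=np.load("fit.npy") if __import__("os").path.exists("fit.npy") else None
HOLE=np.array([0.50931,-0.09121,0.01]); SPIN=np.radians(42.9)
def pose(lean, spin, s, hole=HOLE, lat=(0,0)):
    """driver coaxial with post leaning by rotvec lean; mouth at distance s along axis from thread mouth; returns TCP pos, ori"""
    L=Ro.from_rotvec([lean[0],lean[1],0]); a=L.apply([0,0,1.]); z=L.apply([np.cos(spin),np.sin(spin),0]); y=-a; x=np.cross(y,z)
    return hole+np.r_[lat,0]+a*(s+.088), np.stack([x,y,z],1)
LEAN=np.array([-.1336,.0887])
E
python3 - <<'E'
from h import *
p,o=pose(LEAN,SPIN,.110); print(p,solve_ik(p,o)); 
for tw in [0,-1,-1.75,-2.0]:
    pp,oo=pose([0,0],SPIN+tw,.028); j=solve_ik(pp,oo); print(tw,None if j is None else np.round(j,2))
movep(p+[0,0,.03],o); p,o=pose(LEAN,SPIN,.062); line_to(p,vel=.08); pause(.3)
s=get_state(); print(s["clock"],s["eef_pos"]-p,s["contact_force"],s["torque"])
cal=cam("wrist"); im,d=grab_frame("wrist"); save("h1",im)
for n in ["scene","top"]:
    c=cam(n); i2,_=grab_frame(n); q=proj(n,HOLE+[0,0,.05],c).astype(int); save("h1"+n,cv2.resize(i2[q[1]-40:q[1]+30,q[0]-45:q[0]+45],(720,560),interpolation=cv2.INTER_CUBIC))
np.savez("pics/h1.npz",im=im,d=d,k=cal[0],R=cal[1],t=cal[2])
q=proj("wrist",HOLE+[0,0,.05],cal).astype(int); print(q)
x0,y0=q[0]-50,q[1]-50; c=cv2.resize(im[y0:y0+90,x0:x0+100],(800,720),interpolation=cv2.INTER_CUBIC)[:600]
save("h1c",c)
E
```

```text
[ 0.52679742 -0.06487043  0.2054595 ] [-0.0497004   0.28499604  1.57300447 -0.14058481  1.36803232 -0.76426568]
0 [-0.2   0.28  1.79 -0.    1.08 -0.95]
-1 [-0.2   0.28  1.79 -0.    1.08  0.05]
-1.75 [-0.2   0.28  1.79 -0.    1.08  0.8 ]
-2.0 [-0.2   0.28  1.79 -0.    1.08  1.05]
16.6333 [1.48647787e-04 4.68726082e-07 2.45035650e-04] [-0.13276634 -0.5536995  -0.97128733] [ 0.11032285 -0.09460975 -0.04244448]
[317 232]
```

View pics/h1c.png

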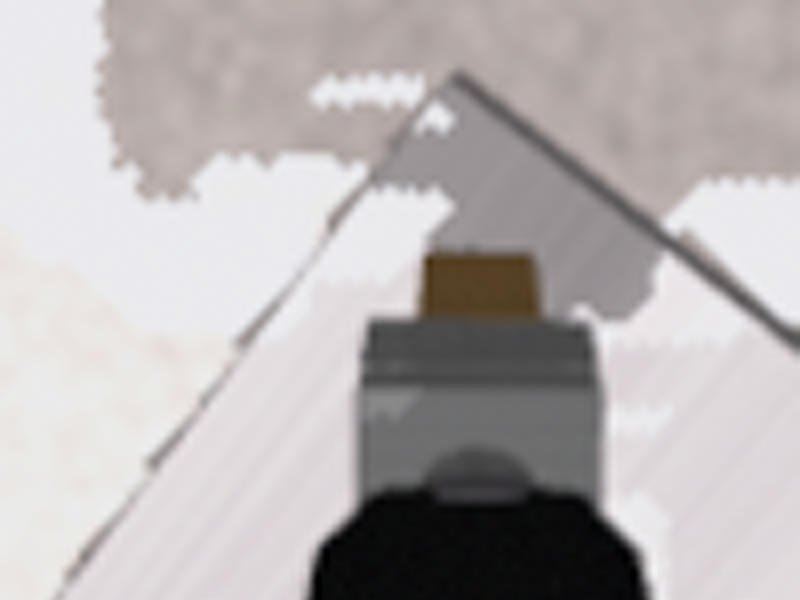

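View pics/h1scene.png

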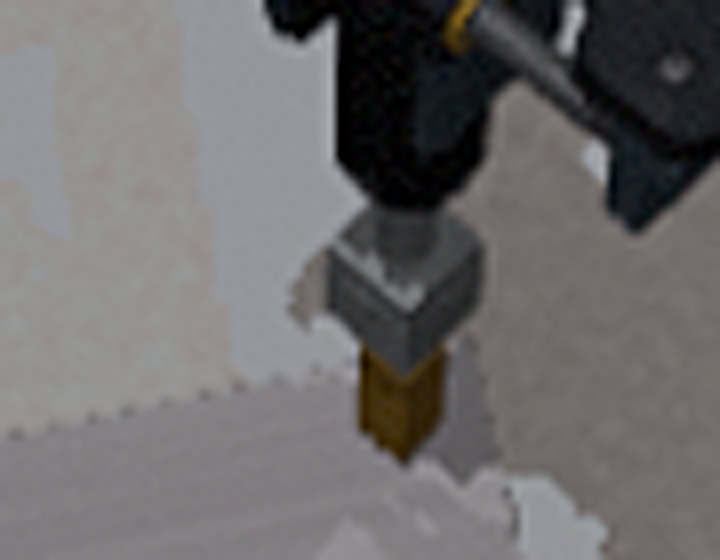

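Run:
```python
from h import *
f0=np.array(get_state()["contact_force"])
for s in [.052,.046,.042,.038,.034,.031,.0295]:
    p,o=pose(LEAN,SPIN,s); h=line_to(p,vel=.02,threshold=5); st=get_state()
    a=-o[:,1]; print(s,h,"rem",round(float((st["eef_pos"]-p)@a)*1000,2),(np.array(st["contact_force"])-f0).round(2),st["torque"].round(3),round(st["clock"],2))
    if h: break
for n in ["wrist","scene"]:
    im,d=grab_frame(n); save("i1"+n,im)
    q=proj(n,HOLE+[0,0,.05]).astype(int); save("i1%sc"%n,cv2.resize(im[q[1]-45:q[1]+45,q[0]-50:q[0]+50],(600,540),interpolation=cv2.INTER_CUBIC))
```

```text
0.052 False rem -0.05 [-0.55  0.05  0.25] [0.06  0.011 0.021] 17.43
0.046 False rem -0.13 [-1.28 -0.16  1.53] [ 0.06  -0.084 -0.017] 17.88
0.042 False rem -0.18 [-0.87  1.26  1.16] [ 0.111 -0.063 -0.011] 18.23
0.038 False rem -0.16 [-0.53  0.75  0.21] [ 0.114 -0.084  0.055] 18.58
0.034 False rem -0.16 [ 0.08  0.68 -0.13] [ 0.149 -0.058 -0.04 ] 18.93
0.031 False rem -0.18 [-0.94 -0.25  0.37] [ 0.114 -0.064 -0.012] 19.23
0.0295 False rem -0.11 [-0.54  1.14  0.15] [ 0.119 -0.055  0.014] 19.48
```

View pics/i1scenec.png

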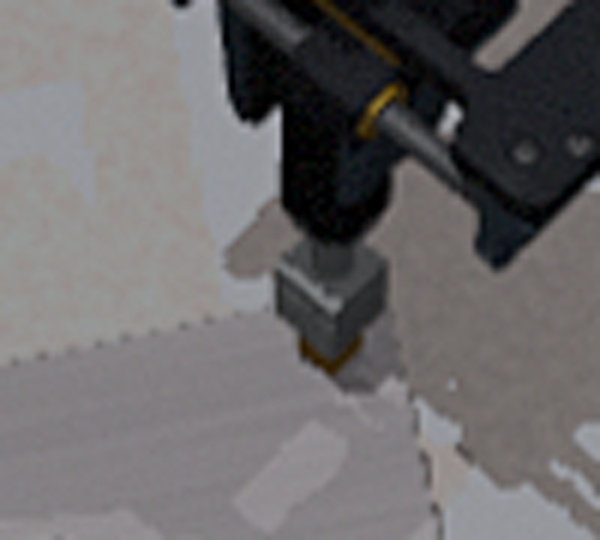

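View pics/i1wristc.png

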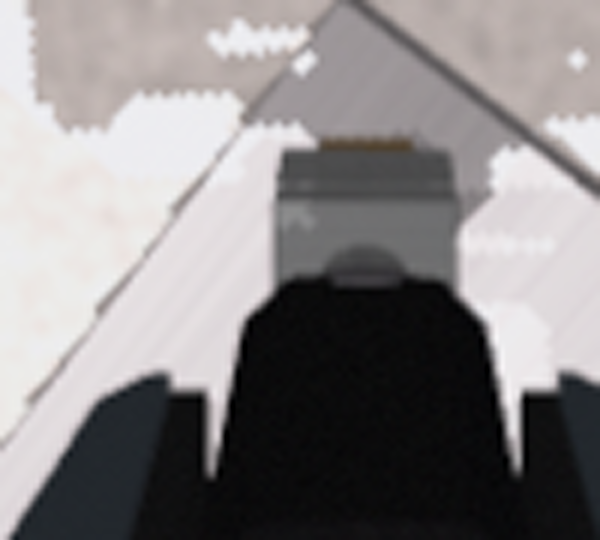

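Run:
```python
from h import *
f0=np.array(get_state()["contact_force"])
u=-np.array([np.sin(.0887),np.sin(.1336)]); u/=np.linalg.norm(u)
seq=[(k,0) for k in (.8,.6,.4,.2,0)]+[(0,.8),(0,0)]
for k,l in seq:
    p,o=pose(LEAN*k,SPIN,.0295,lat=u*l*.001); h=line_to(p,vel=.02,ori=o,threshold=12); st=get_state()
    print(k,l,h,((st["eef_pos"]-p)*1000).round(2),(np.array(st["contact_force"])-f0).round(2),st["torque"].round(3),round(st["clock"],2))
    if h: break
pause(.4); st=get_state(); print(st["orientation"].round(3).tolist(),st["contact_force"])
for n in ["wrist","scene"]:
    im,d=grab_frame(n); save("u1"+n,im)
    q=proj(n,HOLE+[0,0,.05]).astype(int); save("u1%sc"%n,cv2.resize(im[q[1]-45:q[1]+45,q[0]-50:q[0]+50],(600,540),interpolation=cv2.INTER_CUBIC))
```

```text
0.8 0 False [ 0.01 -0.05  0.11] [ 0.46  0.9  -1.28] [ 0.345 -0.181 -0.031] 19.93
0.6 0 False [0.1  0.06 0.05] [ 0.33  0.91 -1.34] [ 0.477 -0.326  0.062] 20.27
0.4 0 False [ 0.03 -0.02  0.06] [ 0.18  0.07 -1.46] [ 0.476 -0.352 -0.044] 20.61
0.2 0 False [-0.02 -0.06  0.07] [ 0.31  1.46 -0.38] [ 0.455 -0.3   -0.022] 20.95
0 0 False [-0.02 -0.08  0.05] [ 0.19  1.56 -0.65] [ 0.398 -0.294  0.011] 21.29
0 0.8 False [0.25 0.2  0.07] [ 0.43  1.84 -0.44] [ 0.534 -0.432  0.036] 21.54
0 0 False [-0.06 -0.14  0.03] [ 0.36  0.12 -0.11] [ 0.28  -0.23  -0.037] 21.79
[[0.681, -0.0, 0.733], [-0.733, -0.0, 0.681], [0.0, -1.0, -0.0]] [ 0.96853325  0.51636224 -1.01843833]
```

View pics/u1scenec.png

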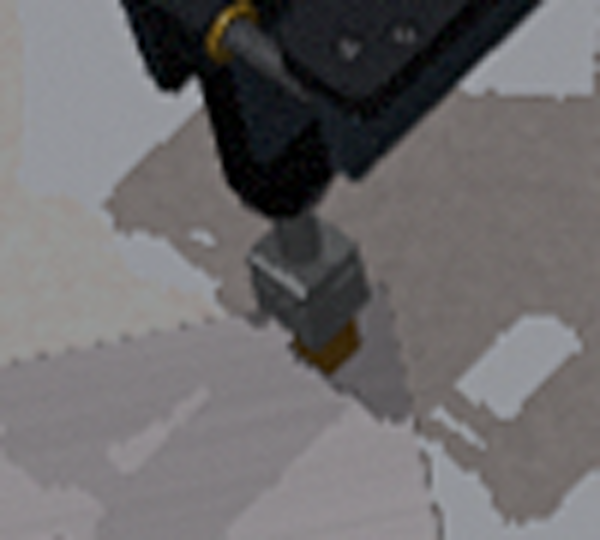

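View pics/u1wristc.png

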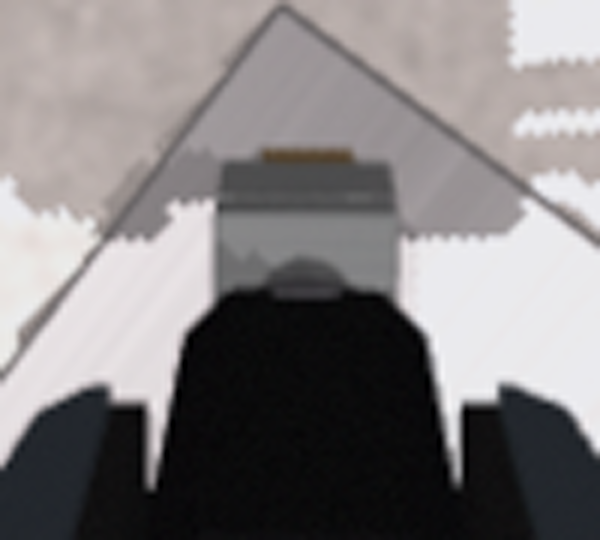

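```bash
cat > ov.py <<'E'
from h import *
import sys
def ov(n,tag,sz=(600,540)):
    st=get_state(); p=np.array(st["eef_pos"]);R=np.array(st["orientation"]); c=cam(n); im,_=grab_frame(n)
    q0=proj(n,p+R@[0,.088,0],c).astype(int); x0,y0=q0[0]-40,q0[1]-36; s=9
    cr=cv2.resize(im[y0:y0+65,x0:x0+80],None,fx=s,fy=s,interpolation=cv2.INTER_CUBIC)
    cr=np.clip(cr.astype(float)*1.4,0,255).astype(np.uint8)
    def dot(w,col):
        a=((proj(n,w,c)-[x0,y0]+.5)*s-.5).round(); cv2.circle(cr,(int(a[0]),int(a[1])),3,col,-1)
    for y,col in [(.088,(255,0,0)),(.056,(0,255,0))]:
        for a,b in [(-1,-1),(-1,1),(1,1),(1,-1)]: dot(p+R@[a*.0115,y,b*.0115],col)
    for k in range(4):  # upright post base corners
        a=SPINNOW+np.pi/4+k*np.pi/2
        dot(HOLE+[.0099*np.cos(a),.0099*np.sin(a),.002],(0,255,255))
        dot(HOLE+[.0099*np.cos(a),.0099*np.sin(a),.044],(255,0,255))
    save(tag+n,cr)
SPINNOW=SPIN
if __name__=="__main__":
    for n in ["wrist","scene"]: ov(n,sys.argv[1])
E
python3 ov.py ov1
```

```text
(no output)
```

View pics/ov1wrist.png

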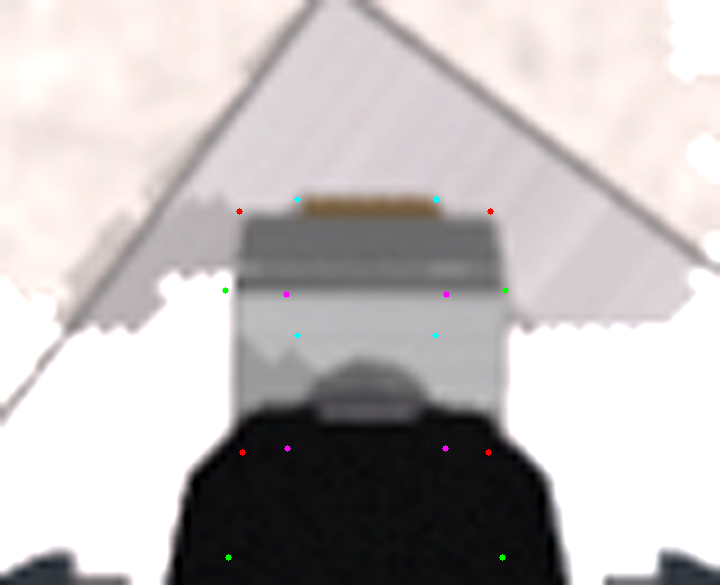

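View pics/ov1scene.png

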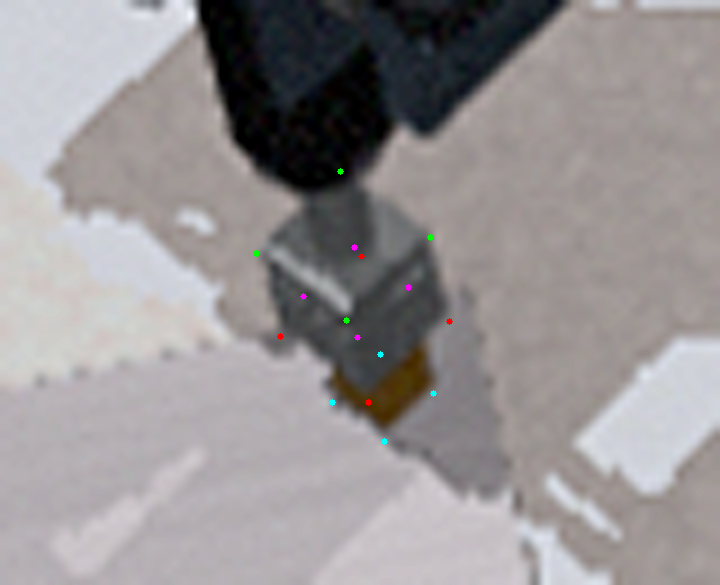

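```bash
python3 - <<'E'
from h import *
def step(tw):
    p,o=pose([0,0],SPIN-tw,.0295); line_to(p,vel=.02,ori=o); st=get_state()
    print(round(tw,2),((st["eef_pos"]-p)*1000).round(2),st["contact_force"].round(2),st["torque"].round(3),st["joint_pos"][5].round(3),round(st["clock"],2))
for tw in np.linspace(0,1.75,9)[1:]: step(tw)
E
sed -i 's/^SPINNOW=.*/SPINNOW=SPIN-1.57/' ov.py; python3 ov.py ov2
```

```text
0.22 [ 0.01  0.36 -0.05] [ 0.86  2.39 -1.27] [ 0.556 -0.304 -0.037] -0.732 22.76
0.44 [-0.1   0.12 -0.04] [ 1.73  1.86 -1.18] [ 0.524 -0.193 -0.003] -0.514 23.12
0.66 [-0.22 -0.   -0.05] [-0.18  2.21 -1.41] [ 0.536 -0.043  0.078] -0.296 23.49
0.88 [-0.32 -0.02 -0.08] [-0.55  1.95 -0.95] [0.448 0.18  0.011] -0.077 23.86
1.09 [-0.43 -0.   -0.1 ] [-0.94  1.07 -0.48] [0.437 0.354 0.011] 0.141 24.23
1.31 [-0.47  0.08 -0.12] [-1.15  1.64 -0.96] [0.498 0.545 0.029] 0.36 24.59
1.53 [-0.45  0.13 -0.14] [-2.14  1.34 -1.07] [0.617 0.672 0.042] 0.579 24.96
1.75 [-0.38  0.15 -0.12] [-3.02  1.98 -0.75] [0.59  0.723 0.006] 0.797 25.32
```

View pics/ov2wrist.png

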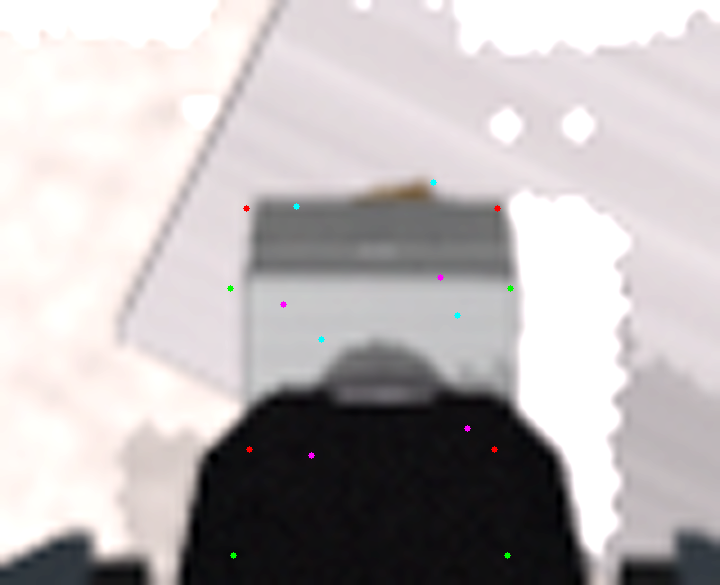

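View pics/ov2scene.png

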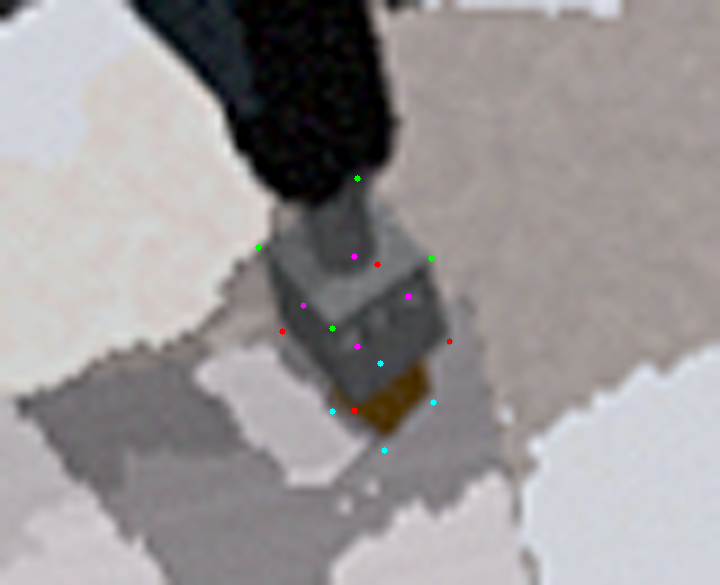

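```bash
python3 - <<'E'
from h import *
p,o=pose([0,0],SPIN-1.55,.0295); line_to(p,vel=.02,ori=o); pause(.2); st=get_state(); print(st["contact_force"],st["torque"])
for s in [.035,.045,.055,.07]:
    p,o=pose([0,0],SPIN-1.55,s); h=line_to(p,vel=.03,threshold=8); print(s,h,get_state()["contact_force"].round(2))
    if h: break
E
sed -i 's/^SPINNOW=.*/SPINNOW=SPIN-1.55/' ov.py; python3 ov.py ov3
```

```text
[ 0.64281877  0.94574216 -1.54473153] [ 0.39671101  0.15600366 -0.02551613]
0.035 False [-0.48  0.43 -1.38]
0.045 False [-0.3   0.05 -2.28]
0.055 False [-0.3  -0.2  -1.61]
0.07 False [-0.07 -0.44 -1.55]
```

View pics/ov3wrist.png

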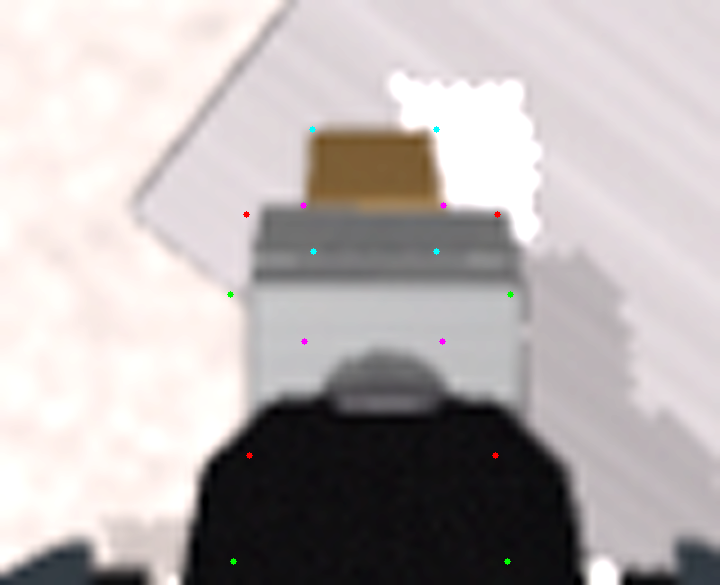

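View pics/ov3scene.png

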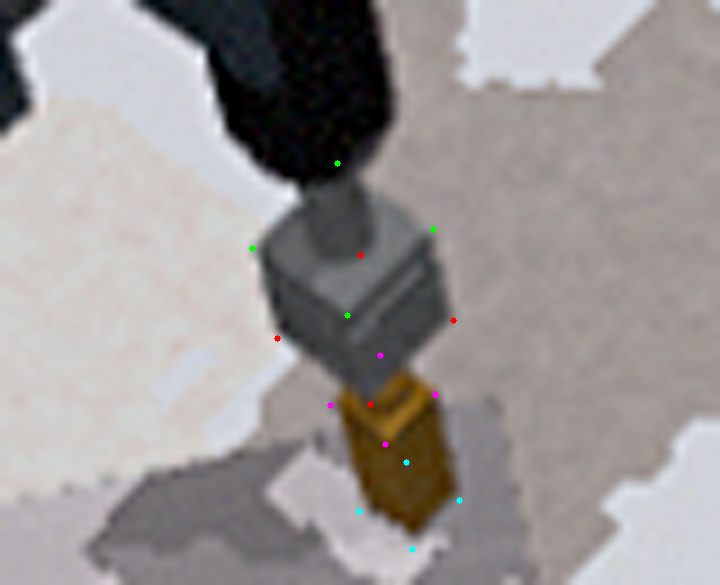

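Run:
```python
from h import *
p,o=pose([0,0],SPIN-1.55,.11); line_to(p,vel=.1)
look("v1",[.5093,-.0912],0.0,.20); look("v2",[.5093,-.0912],-1.45,.20,off=.11)
print(get_state()["clock"])
for n in ["v1","v2"]:
    z=np.load("pics/%s.npz"%n); c=(z["k"],z["R"],z["t"]); q=proj("w",HOLE+[0,0,.025],c).astype(int); x0,y0=q[0]-32,max(q[1]-24,0); s=12
    print(n,x0,y0)
    cr=cv2.resize(z["im"][y0:y0+48,x0:x0+64],None,fx=s,fy=s,interpolation=cv2.INTER_CUBIC)
    def dot(w,col):
        a=((proj("w",w,c)-[x0,y0]+.5)*s-.5).round().astype(int); cv2.circle(cr,(int(a[0]),int(a[1])),3,col,-1)
    for k in range(4):
        a=SPIN-1.55+np.pi/4+k*np.pi/2
        dot(HOLE+[.0099*np.cos(a),.0099*np.sin(a),.002],(0,255,255)); dot(HOLE+[.0099*np.cos(a),.0099*np.sin(a),.044],(255,0,255))
    dot(HOLE+[0,0,.05],(255,0,0)); 
    dot(np.array([fp[0],fp[1],0])+Ro.from_euler('z',fp[2]).apply([-.09,.1,.01]),(255,0,0))
    save(n+"c",cr)
```

```text
31.3083
v1 293 123
v2 293 82
```

View pics/v1c.png

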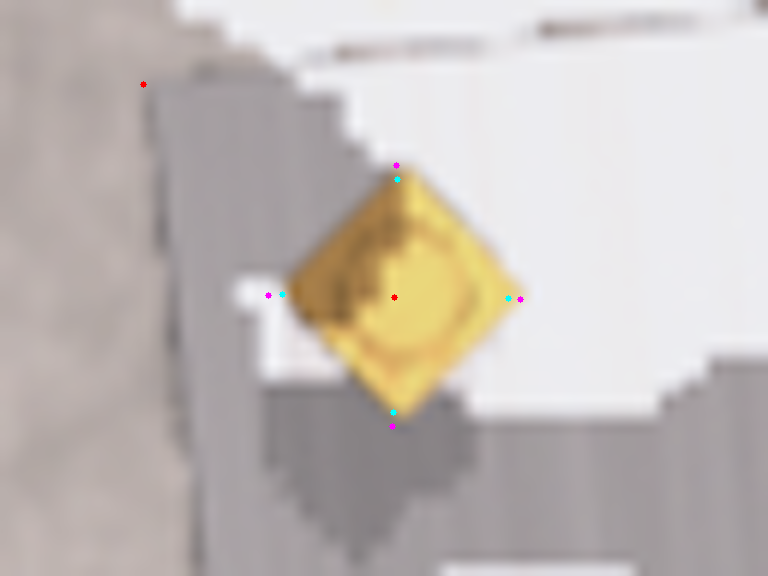

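View pics/v2c.png

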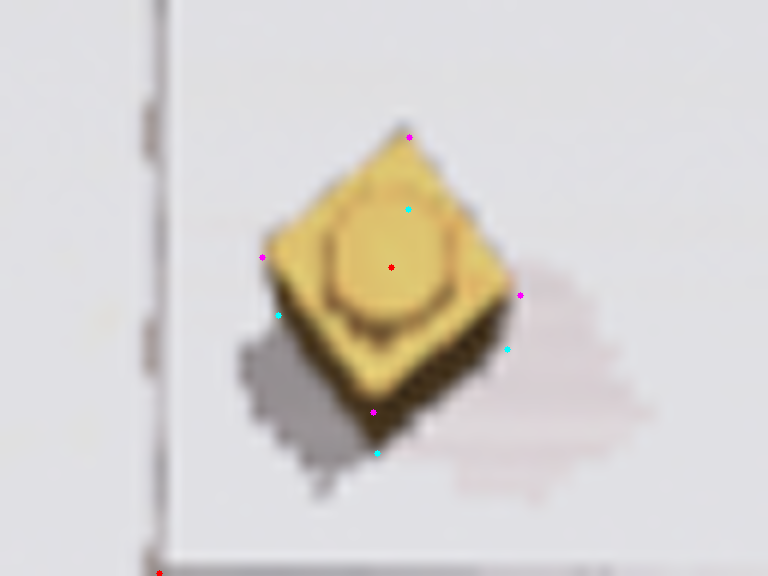

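Run:
```python
from h import *
import ov
o=ori(1.0); st=get_state(); p=np.array(st["eef_pos"])
line_to([p[0],p[1],.25],vel=.15)
t=np.array([.4865,.2489,.215])-o@[-.0006,0,.0011]; print(t)
movep(t+[0,0,.03],o); line_to(t,vel=.1); pause(.2); ov.ov("wrist","ov4"); print(get_state()["clock"])
```

```text
[0.48641055 0.2476502  0.215     ]
34.0083
```

View pics/ov4wrist.png

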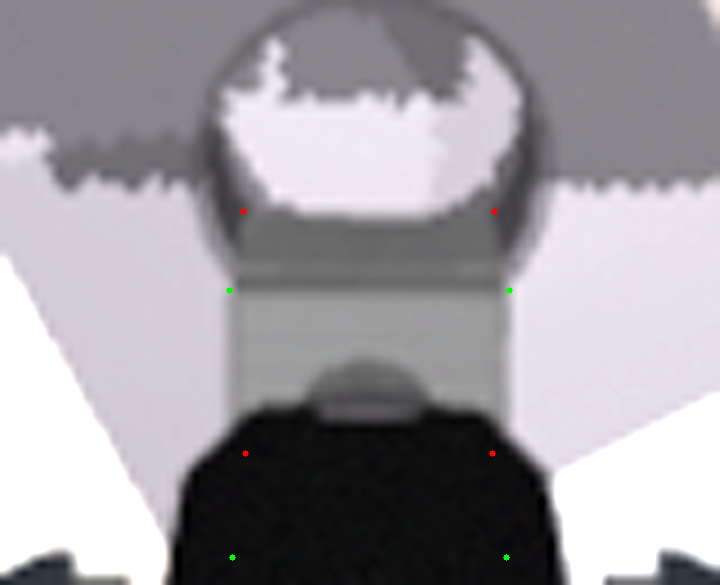

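Run:
```python
from h import *
x,y=.4864,.2484
line_to([x,y,.15],vel=.08,threshold=8); h=line_to([x,y,.109],vel=.04,threshold=6); st=get_state(); print(h,st["eef_pos"],st["contact_force"])
if st["eef_pos"][2]<.114:
    line_to([x,y,.1082],vel=.02,threshold=5)
    print(get_state()["eef_pos"]); open_jaws(); pause(.3); print(get_state()["opening"])
    line_to([x,y,.215],vel=.12); 
    look("f1",[.4865,.2489],1.0,.23,off=.15)
    for n in ["scene","top"]: im,_=grab_frame(n); save("f"+n,im)
print(get_state()["clock"])
```

```text
False [0.48663987 0.2485075  0.10931488] [ 0.71514637 -0.33729492 -1.91175177]
[0.48642468 0.24842942 0.10831446]
0.09068798406236717
39.8167
```

View pics/f1.png

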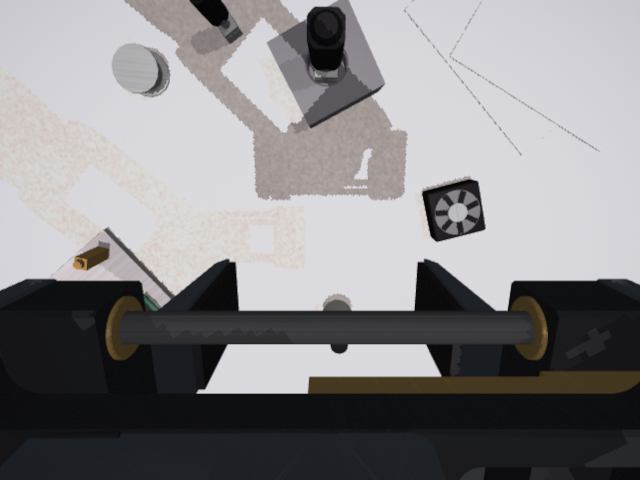

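View pics/fscene.png

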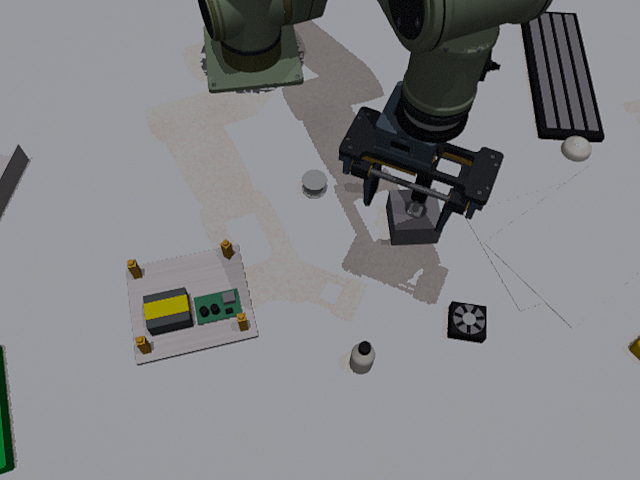

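Run:
```python
from h import *
a=np.load("pics/wd3.npz")["im"][0:120,277:377];b=np.load("pics/f1.npz")["im"][0:120,277:377]
save("cmp",np.clip(np.hstack([cv2.resize(i,(400,480),interpolation=cv2.INTER_CUBIC) for i in (a,b)]).astype(float)*1.5+20,0,255).astype(np.uint8))
```

```text
(no output)
```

View pics/cmp.png

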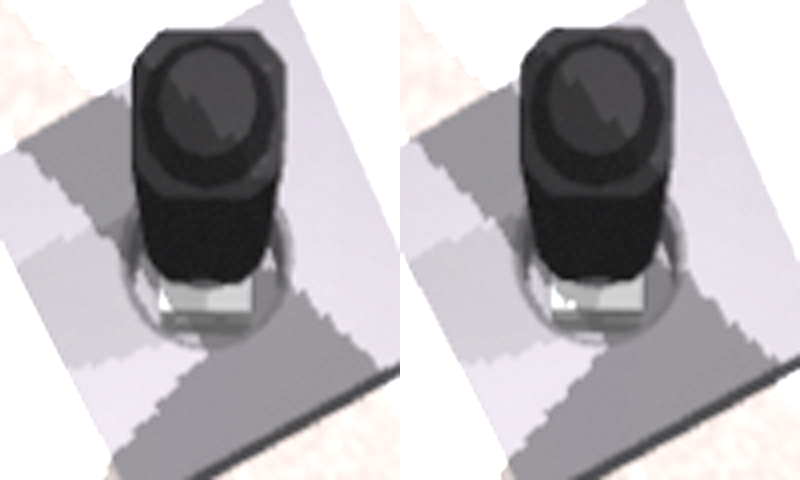

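The driver is back in its stand and upright, less than 1 mm from where it started, so I'm handing in.

Run:
```python
from h import *
job_done(); print(get_state()["clock"])
```

```text
the job is handed in; nothing more can be done
the job is handed in; nothing more can be done
```

I handed the job in at about 40 s of the 72 s allowed. The post is turned about a quarter turn and stands straight, and the driver is back in its stand; `job_done()` gave no verdict.

**What I did:** I took the large driver from the stand and left the smaller look-alike alone. I measured the post leaning about 0.16 rad and tilted the driver to match. I slid it on to about 20.5 mm by commanded depth, with changes in the tool force of only about 2 N. I then brought the post upright, turned the driver 1.75 rad clockwise (about 0.19 rad of that is free play), and backed off 0.2 rad before lifting.

**Last checks:**
- **Post:** in the pictures it leans 0.02 rad or less (limit 0.06). It has turned about 1.58 rad. A square looks the same every 90°, so that figure also relies on the socket having stayed on the post while it turned.
- **Driver:** it stands upright in the hole, less than 1 mm from where it started. The gripper is open and clear of it.
- **Spool, bottle and fan:** they look unmoved in the scene picture; I did not measure them.

**One disagreement:** right after the turn, the wrist picture showed the socket about 1 mm off where the arm's pose put it. Above the stand that offset was gone. I did not find the cause, so I set the driver down using half of the sideways correction.

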